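# Shut the red gas valve under the sliding cover

### The job

Shut off the red gas valve in the blue box on the lab bench: with the fingertips only, push the loose metal cover aside along its guides until it lies fully on the box's closed deck, then push the red handle round until it is fully shut against its stop, across its pipe. Push only: do not pinch the cover's rib or the handle between the fingers, do not lift or tip the cover, and leave the yellow handle and everything else on the bench where it is.

Things in the scene. Friction and masses are not known exactly. Their poses are not given: they have to be found in the camera images.
- gas_box: Blue box fixed to the bench, 236 (its x) by 343 (its y) by 80 mm high, turned up to 0.3 rad; +y is roughly the robot's left. Origin on the bench under the centre of the valve compartment, which is open on top: inside x -105..105, y -75..75 mm, floor 12 mm and rim 80 mm up. Guide strips, 8 mm tall, edge the top; the side ones (inner faces at x = -112, 112) run along y and guide the cover.
- deck (a point): Centre of the box's closed flat deck, on its surface, 80 mm above the bench and 165 mm from the box's origin along its y. The deck runs from y = 75 to a stop strip at y = 250 mm.
- cover: Loose aluminium plate, 220 (x) by 160 (y) by 6 mm, 0.3 to 0.55 kg, flat on rim and deck between the guides, axes along the box's. Origin at the centre of its underside. It hides both valves at the start, its origin at y = 2 to 20 mm of the box; at the stop strip it is at y = 170 mm.
- rib (a point): Middle of the top of the cover's black upright rib, 32 mm above the cover's underside (112 mm above the bench), over the cover's origin. The rib is 90 mm long in x, 10 mm thick in y and stands 26 mm above the plate. Pushing it along y takes 2 to 5 N.
- red_handle (a joint): Turn of the red valve handle, rad: 0 = open, handle lying along its pipe and pointing to the box's -y; grows counter-clockwise seen from above; 1.57 = fully shut at its stop, handle across the pipe pointing to the box's +x. Starts between 0 and 0.3. It stays where it is left; turning takes about 0.1 N m (2.5 N at 40 mm from the axis).
- red_axis (a point): Point on the red handle's vertical turning axis, 72 mm above the bench. The handle is a red bar 16 mm wide reaching 50 mm from the axis, from 54 to 72 mm above the bench. Below it the brass valve body (26 by 44 mm) reaches 48 mm up, the pipe 41 mm. The red and yellow valves stand at x = -45 and 45 mm, y = 20 mm of the box, either one in either place.
- red_tip (a point): Middle of the end of the red handle's bar, at its top face, 50 mm from the axis.
- yellow_handle (a joint): Turn of the yellow valve handle, rad, same make and same sense as the red one; starts between 0 and 0.3 and must be left as it is.
- yellow_tip (a point): Middle of the end of the yellow handle's bar, at its top face, 50 mm from its axis and 72 mm above the bench.
- jar1: Loose powder jar, 60 mm wide, 70 mm tall, black cap, close beside the -y end of the gas box. Origin at the centre of its underside. Leave alone.
- jar2: Loose powder jar as jar1, on the right of the bench. Leave alone.
- jar3: Loose powder jar as jar1, on the right of the bench. Leave alone.
- rock: Loose dark grey lump of silicon ore, about 75 by 60 by 95 mm tall, close beyond the +y end of the gas box. Origin under its middle. Leave alone.
- dish: Loose glass dish, 90 mm wide, 16 mm tall, with coin-cell discs, on the left. Origin under its middle. Leave alone.
- die: Loose steel pressing die, a cylinder 44 mm wide, 45 mm tall, on the left. Origin under its middle. Leave alone.
- wrench: Loose steel wrench, 160 mm long, lying on the right of the bench. Leave alone.

How it is judged:
On the way, in this order (a step that is already met when the one before it is completed fails the run):
1. the cover lies on the deck, clear of the valves, with the red handle not yet pushed shut (y of cover in the frame of gas_box above 0.14 m and value of joint red_handle below 0.6 rad), for 0.2 s.
2. the red handle is shut (value of joint red_handle above 1.45 rad), for 0.2 s.
At the end, for the whole second after the job is handed in: The red handle is turned to at least 1.45 rad (of 1.57), the cover lies flat and at rest on the deck with its origin more than 140 mm from the box's along the box's y, and the yellow handle's tip is within 10 mm of where it was (value of joint red_handle above 1.45 rad and y of cover in the frame of gas_box above 0.14 m and z of cover in the frame of gas_box between 0.075 and 0.085 m and angle between cover's own z axis and vertical below 0.05 rad and linear speed of cover below 0.02 m/s and distance of yellow_tip from where it was at the start of the episode below 0.01 m); the robot touches nothing.
It fails at once if the cover is lifted (over 12 mm) or tipped (over 0.12 rad) (z of cover in the frame of gas_box above 0.092 m or angle between cover's own z axis and vertical above 0.12 rad).
It fails at once if the cover's rib or the red handle is taken between the fingers (grasp point inside it) instead of being pushed ((y of the grasp point in the frame of rib between -0.007 and 0.007 m and x of the grasp point in the frame of rib between -0.05 and 0.05 m and z of the grasp point in the frame of rib below 0.012 m and contact force between the fingers and cover above 1 N) or (x of the grasp point in the frame of red_tip between -0.007 and 0.007 m and y of the grasp point in the frame of red_tip between 0 and 0.055 m and z of the grasp point in the frame of red_tip below 0.012 m and contact force between the fingers and anything else above 1 N)).
It fails at once if the yellow handle's tip is moved more than 10 mm (distance of yellow_tip from where it was at the start of the episode above 0.01 m).
It fails at once if a jar, the rock, the dish, the die or the wrench is moved or lifted more than 20 mm (distance of any of jar1, jar2, jar3, rock, dish, die, wrench from where it was at the start of the episode above 0.02 m).
It also fails if it takes over 51 s, if anything falls off the work surface, if the arm or the gripper's body presses on something with over 40 N, if the wrist force passes 120 N, or if a joint passes its speed limit or range.

### The arm

A 7-joint arm with a two-finger parallel gripper is mounted at the origin on the work surface. World frame = base frame: x ahead of the robot, y to its left, z up, the work surface at z = 0. Lengths are in m, angles in rad, forces in N, time in s.
With the tool pointing down it reaches from about 0.425 to 0.875 m from the base axis. Payload 4.7 kg.
Tool frame: the origin (TCP) lies at the very end of the fingers, on their centre line; the grasp point (between the pads) lies ctrl.pinch_z behind it (ctrl.pinch_z is the distance from the TCP to the grasp point, in m); x points along the fingers, y is the direction in which the jaws open and shut, and the axes are right-handed (so a half turn about x gives the same grasp; the last joint's range is limited). The gripper opens to 87 mm and grips with 3 to 60 N. Pads are 19 mm wide; open, the fingers measure 117 mm over their backs; the gripper's body (75 mm by 190 mm) begins 51 mm behind the grasp point.
Start: joints at [-1.153, 0.321, -0.07, 1.45, 0.023, 1.371, -0.057], TCP at [0.255, 0.598, 0.223] pointing down, gripper open.
Joint ranges: [-2.86, 2.86], [-0.3, 2.09], [-1.38, 1.24], [0.06, 2.45], [-1.56, 4.7], [0.09, 2.05], [-2.69, 2.69]. Speed limits (rad/s): [2.57, 2.57, 3.14, 3.14, 3.14, 3.14, 3.14].

### API

Orientations are given as a rotation vector (axis times angle).
In Python, from bench import get_state, get_image, camera_info, order, ctrl gives the robot as it stands.
- The arm moves only by the tool jog_arm, never from a script. Its arguments are lists of equal length, an entry for each row: "claw": the finger opening in mm, from 0 to 87; "xyz": the shift along the tool's x, y, z in mm, a list of three; "roll": the turn about the tool's x in degrees. In form: {"claw": [claw, ...], "xyz": [[tx, ty, tz], ...], "roll": [roll, ...]}. A call has 1 to 5 rows; each row is the pose to reach, as a shift and turn from the pose measured when the call began, along the tool's axes at that moment; what a row does not reach only later rows make up. A row lasts 1/10 s, in which the tool goes at most 50 mm and 8.59 degrees, less where a joint would pass 70% of its speed; a pose out of reach is approached as far as the arm can. A call with a gripper value outside its range is refused whole. The fingers move at their own pace and stop on an object; "force" is the grip in N (left out, the last holds). Time passes only in rows, so rows that repeat a pose let the fingers close. It gives the time, the measured TCP pose, the force and the opening at its end, in the units of the state.
- get_state(): the state, without advancing time (a new reading comes with each control period).
- get_image(name): name is "side" or "top"; returns (picture, depth): 400x640x3 uint8, red, green, blue; 400x640 float32, m along the optical axis (not along the pixel's ray), 0 where there is no reading.
- camera_info(name): a dict with "intrinsics" (3x3 intrinsics, pixels), "dist" ([k1, k2, p1, p2, k3] as OpenCV has them; the pictures are not rectified), "rvec" (rotation vector, rad) and "tvec" (3), from world to camera coordinates, as OpenCV has them. Camera axes: x right, y down, z forward; pixel columns grow to the right and rows downward; lengths in m; the calibration is good to about 2 mm. A picture is of the moment at which its call begins. camera_info takes no time and is no camera call.
- order.close_job(): hands the job in, once; it reports no verdict.
The state is a dict: "time": time; "joint_positions": joint angles; "qd": joint speeds; "joint_torque": joint torques, N m; "position": TCP position; "tool_rot": TCP orientation; "ft_force": force on the tool from outside, world axes, zero at the start; "torque": the same for the moment, N m; "grip_width": opening from 0.0 (shut) to 1.0 (fully open).
Only numpy, scipy, OpenCV 4.12 (cv2) and the standard library are available. Lean on these libraries where they do the work, as an engineer would, in place of code of your own. Each camera call takes 0.05 s, during which the arm holds its last target. There are 200 camera calls.

## Working session

There is one attempt and no reset: what is moved stays moved. The work goes in short steps, Python scripts to look and compute and a tool call to move; the robot and the scene stay as the last step left them, time stands still between calls to the robot, and variables do not carry over. Pictures are saved under pics/ and viewed, about 8 in all and at most 12, crops included, and the job is handed in when it is done.

Besides the shell and the picture viewer there is one more tool, called after "Call:" by a JSON object that holds its "fn" and its "kwargs", one argument or row to a line. jog_arm: Moves the arm, as the interface text tells. Its arguments: {"type":"object","properties":{"claw":{"type":"array"},"xyz":{"type":"array"},"roll":{"type":"array"},"force":{"type":"number"}},"required":["claw","xyz","roll"]}

```bash
mkdir -p pics; cat > h.py <<'E'
import numpy as np, cv2
from bench import get_state,get_image,camera_info,order,ctrl
def cam(n):
    c=camera_info(n);K=np.array(c['intrinsics'],float).reshape(3,3);d=np.array(c['dist'],float)
    R=cv2.Rodrigues(np.array(c['rvec'],float))[0];t=np.array(c['tvec'],float).ravel();return K,d,R,t
def plane(n,px,z):
    K,d,R,t=cam(n);u=cv2.undistortPoints(np.array(px,float).reshape(-1,1,2),K,d).reshape(-1,2)
    r=np.c_[u,np.ones(len(u))]@R;o=-R.T@t
    return o+r*((z-o[2])/r[:,2])[:,None]
def cloud(n,dep):
    K,d,R,t=cam(n);h,w=dep.shape;g=np.stack(np.meshgrid(np.arange(w),np.arange(h)),-1).reshape(-1,1,2).astype(float)
    u=cv2.undistortPoints(g,K,d).reshape(-1,2);z=dep.reshape(-1,1)
    return ((np.c_[u,np.ones(len(u))]*z-t)@R).reshape(h,w,3)
def axes():
    s=get_state();return np.array(s['position']),cv2.Rodrigues(np.array(s['tool_rot'],float))[0]
E
python3 - <<'E'
from h import *
a=get_image('top')[0];cv2.imwrite('pics/top0.png',a[:,:,::-1])
b=get_image('side')[0];cv2.imwrite('pics/side0.png',b[:,:,::-1])
p,R=axes();print(p,R.round(3),ctrl.pinch_z,get_state())
E
```

```text
[0.25523649 0.59725525 0.22156378] [[-0.001  0.393  0.92 ]
 [-0.002  0.92  -0.393]
 [-1.    -0.002  0.   ]] 0.0187 {'time': 0.1, 'joint_positions': array([-1.1528923 ,  0.32175323, -0.07010987,  1.45156189,  0.02260821,
        1.37077822, -0.05687292]), 'qd': array([-1.23893240e-03, -1.39737381e-04,  1.58559707e-03, -2.30568570e-03,
        7.96198517e-05,  1.16890750e-03,  1.71515757e-03]), 'joint_torque': array([ 2.67871928e-04, -4.92572629e+01, -4.05472554e-01, -3.13397491e+01,
       -6.40022568e-02,  3.94211872e-02,  5.30701482e-05]), 'position': array([0.25523649, 0.59725525, 0.22156378]), 'tool_rot': array([ 0.31536614,  1.54774962, -0.31804299]), 'ft_force': array([-0.3721751 , -0.3529385 ,  1.32505382]), 'torque': array([-0.02501264, -0.04638508,  0.02849812]), 'grip_width': 0.9993763754865144}
```

View pics/top0.png

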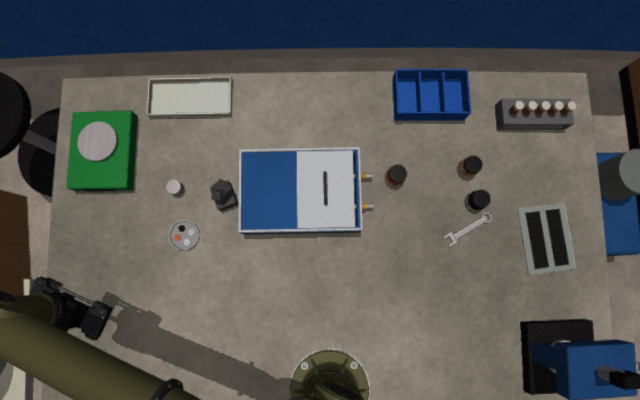

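View pics/side0.png

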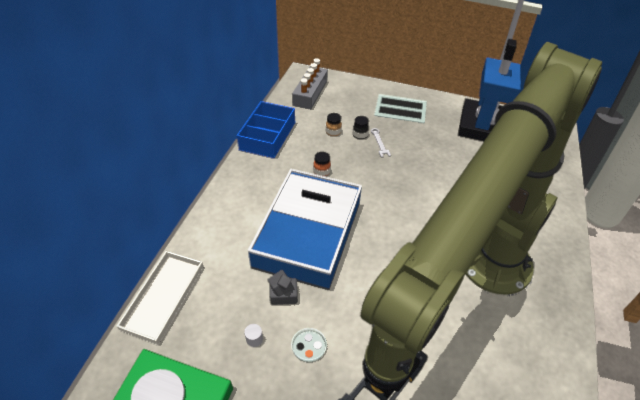

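The top view shows the box at px (239–361, 148–232) with the cover on its right part, the rib at about (325,188), jar1 at (397,175) and the rock at (223,195). The side view agrees.

```bash
cat > box.py <<'E'
from h import *
a,d=get_image('top');P=cloud('top',d)
z=P[...,2];v,u=np.mgrid[:400,:640];roi=(u>228)&(u<372)&(v>138)&(v<242)
m=(roi&(z>.07)&(z<.096)).astype(np.uint8)
m=cv2.morphologyEx(m,cv2.MORPH_OPEN,np.ones((5,5),np.uint8))
c=max(cv2.findContours(m,0,1)[0],key=cv2.contourArea).reshape(-1,2)
W=plane('top',c,.086)[:,:2]
r=cv2.minAreaRect((W*1000).astype(np.float32));B=cv2.boxPoints(r)
print('rect',r,'\n',B)
g=a.max(2);rm=(roi&(g<60)&(u>305)&(u<345)&(v>160)&(v<215)).astype(np.uint8)
c2=max(cv2.findContours(rm,0,1)[0],key=cv2.contourArea).reshape(-1,2)
W2=plane('top',c2,.112)[:,:2]
print('rib',cv2.minAreaRect((W2*1000).astype(np.float32)),len(c2),'z', np.percentile(z[rm>0],[10,50,90]))
for n,(x0,x1,y0,y1) in dict(deck=(250,290,160,220),cov=(335,350,165,210)).items(): print(n,np.median(z[y0:y1,x0:x1]))
for n,q in dict(rock=(223,195),jar1=(397,175)).items(): print(n,P[q[1]-3:q[1]+3,q[0]-3:q[0]+3].reshape(-1,3).mean(0))
E
python3 box.py
```

```text
rect ((565.516845703125, 76.82703399658203), (237.93446350097656, 342.532958984375), 0.40227046608924866) 
 [[445.3501   247.25404 ]
 [447.755    -95.27048 ]
 [685.6836   -93.599976]
 [683.2787   248.92455 ]]
rib ((562.1224975585938, 5.873223781585693), (83.91966247558594, 5.0289740562438965), 1.626051425933838) 62 z [0.10766399 0.11144012 0.11449912]
deck 0.07932346388774791
cov 0.08541233368367501
rock [0.55144567 0.29348356 0.08481599]
jar1 [ 0.60651406 -0.20059475  0.06930569]
```

Call:
{"fn": "jog_arm", "kwargs": {
  "claw": [0,0,0,0,0],
  "xyz": [
    [0,-455,531],
    [0,-455,531],
    [0,-455,531],
    [0,-455,531],
    [0,-455,531]
  ],
  "roll": [67,67,67,67,67],
  "force": 20
}}

```text
time: 0.65
position: [0.3665, 0.3715, 0.2223]
tool_rot: [0.901, 1.376, -0.902]
ft_force: [2.3, 0.2, 0.8]
grip_width: 0.634
```

```bash
cat > d.py <<'E'
from h import *
import sys
x,y,z=map(float,sys.argv[1:4]);p,R=axes()
yaw=np.degrees(np.arctan2(R[1,1],R[0,1]))
print('shift mm',(R.T@(np.array([x,y,z])-p)*1000).round(1),'roll',round(yaw-(float(sys.argv[4]) if len(sys.argv)>4 else .4),1),'pos',p.round(4),'F',get_state()['ft_force'].round(1),'t',get_state()['time'])
E
python3 d.py .562 -.03 .2
```

```text
shift mm [ 22.6  18.9 446.1] roll 23.1 pos [0.3665 0.3715 0.2223] F [2.3 0.2 0.8] t 0.65
```

Call:
{"fn": "jog_arm", "kwargs": {
  "claw": [0,0,0,0,0],
  "xyz": [
    [0,19,446],
    [0,19,446],
    [0,19,446],
    [0,19,446],
    [0,19,446]
  ],
  "roll": [23,23,23,23,23]
}}

```text
time: 1.15
position: [0.4757, 0.1467, 0.2226]
tool_rot: [1.202, 1.213, -1.202]
ft_force: [1.2, 0.8, 0.8]
grip_width: 0.174
```

```bash
python3 d.py .562 -.03 .2
```

```text
shift mm [ 22.7  84.6 177.5] roll 0.1 pos [0.4757 0.1467 0.2226] F [1.2 0.8 0.8] t 1.15
```

Call:
{"fn": "jog_arm", "kwargs": {
  "claw": [0,0,0,0,0],
  "xyz": [
    [0,85,178],
    [0,85,178],
    [0,85,178],
    [0,85,178],
    [0,85,178]
  ],
  "roll": [0,0,0,0,0]
}}

```text
time: 1.65
position: [0.5635, -0.0394, 0.2228]
tool_rot: [1.207, 1.203, -1.213]
ft_force: [0.1, -0.2, -0.4]
grip_width: 0.008
```

```bash
python3 d.py .562 -.03 .097; python3 - <<'E'
from h import *
a,d=get_image('top');cv2.imwrite('pics/t1.png',cv2.resize(a[120:260,220:420,::-1],None,fx=4,fy=4))
E
```

```text
shift mm [125.7  -1.6 -10.1] roll -0.5 pos [ 0.5635 -0.0394  0.2228] F [ 0.1 -0.2 -0.4] t 1.65
```

View pics/t1.png

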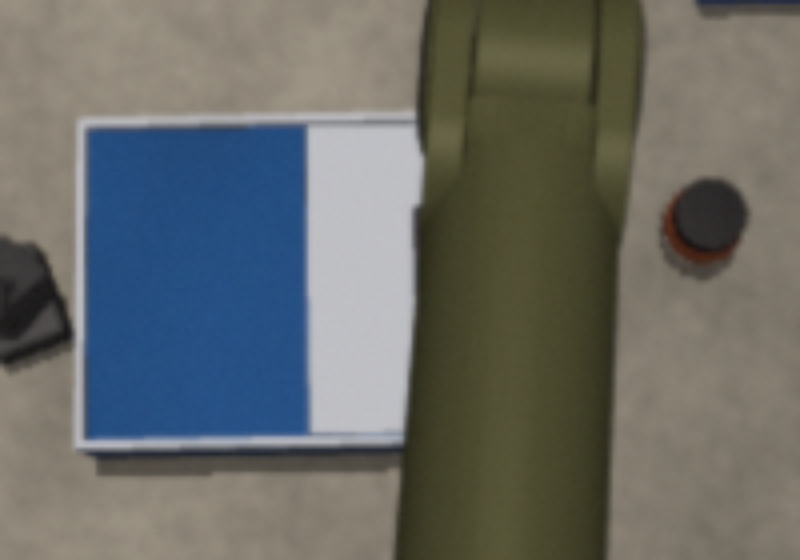

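The arm hides the rib in this view (arm at crop columns 400–640); box and jar1 are as they were. I'll descend beside the rib, on its -y side.

Call:
{"fn": "jog_arm", "kwargs": {
  "claw": [0,0,0,0],
  "xyz": [
    [45,-1,0],
    [85,-1,0],
    [115,-1,0],
    [125,-1,0]
  ],
  "roll": [0,0,0,0]
}}

```text
time: 2.1
position: [0.5586, -0.0335, 0.0938]
tool_rot: [1.201, 1.215, -1.212]
ft_force: [-0.4, 0.3, -0.9]
grip_width: 0.004
```

```bash
python3 d.py .562 .15 .097; python3 - <<'E'
from h import *
a,d=get_image('side');cv2.imwrite('pics/s1.png',cv2.resize(a[130:300,230:400,::-1],None,fx=3.5,fy=3.5))
E
```

```text
shift mm [  -3.6    4.1 -183.4] roll -0.2 pos [ 0.5586 -0.0335  0.0938] F [-0.4  0.3 -0.9] t 2.1
```

View pics/s1.png

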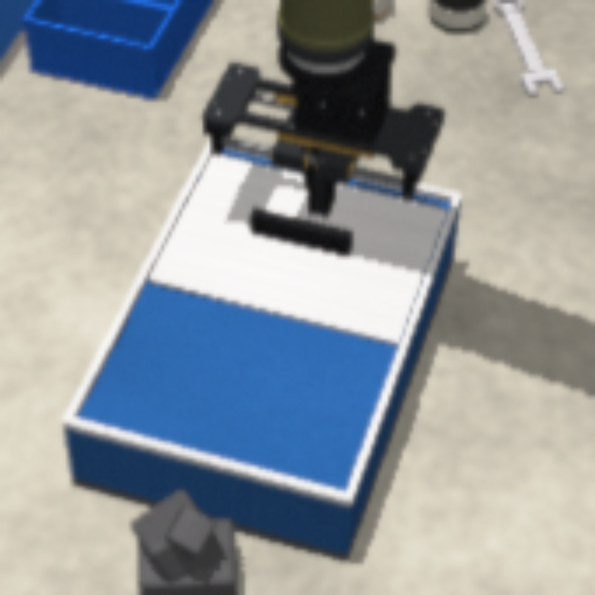

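The fingertips (crop 320,195) stand clear behind the rib (300,230). Now I'll push along +y, gently.

Call:
{"fn": "jog_arm", "kwargs": {
  "claw": [0,0,0,0,0],
  "xyz": [
    [-1,3,-12],
    [-1,3,-22],
    [-1,3,-34],
    [-1,3,-48],
    [-1,3,-62]
  ],
  "roll": [0,0,0,0,0]
}}

```text
time: 2.65
position: [0.5627, 0.0289, 0.0962]
tool_rot: [1.202, 1.212, -1.211]
ft_force: [1.1, -3.5, 1.3]
grip_width: 0.009
```

```bash
python3 d.py .561 .135 .096
```

```text
shift mm [-1.000e-01 -1.300e+00 -1.061e+02] roll -0.2 pos [0.5627 0.0289 0.0962] F [ 1.1 -3.5  1.3] t 2.65
```

Call:
{"fn": "jog_arm", "kwargs": {
  "claw": [0,0,0,0,0],
  "xyz": [
    [0,-1,-18],
    [0,-1,-38],
    [0,-1,-60],
    [0,-1,-80],
    [0,-1,-92]
  ],
  "roll": [0,0,0,0,0]
}}

```text
time: 3.15
position: [0.5612, 0.1236, 0.0964]
tool_rot: [1.201, 1.213, -1.208]
ft_force: [0.1, -3.3, 2.3]
grip_width: 0.008
```

```bash
python3 d.py .561 .137 .096
```

```text
shift mm [  0.4  -0.1 -13.4] roll -0.0 pos [0.5612 0.1236 0.0964] F [ 0.1 -3.3  2.3] t 3.15
```

Call:
{"fn": "jog_arm", "kwargs": {
  "claw": [0,0,0,0,0],
  "xyz": [
    [0,0,-6],
    [0,0,-12],
    [0,0,-12],
    [0,0,5],
    [-50,0,5]
  ],
  "roll": [0,0,0,0,0]
}}

```text
time: 3.65
position: [0.5564, 0.1138, 0.1404]
tool_rot: [1.193, 1.216, -1.224]
ft_force: [0.4, 0.0, -0.6]
grip_width: 0.004
```

Call:
{"fn": "jog_arm", "kwargs": {
  "claw": [0,0,0,0,0],
  "xyz": [
    [-50,0,-60],
    [-60,0,-110],
    [-60,0,-130],
    [-60,0,-130],
    [-60,0,-130]
  ],
  "roll": [0,0,0,0,0]
}}

```text
time: 4.15
position: [0.557, 0.2437, 0.1989]
tool_rot: [1.192, 1.217, -1.224]
ft_force: [-0.4, -1.1, 0.3]
grip_width: 0.006
```

```bash
python3 d.py .561 .135 .096;python3 - <<'E'
from h import *
A=[]
for n,(x,y) in dict(top=(225,130),side=(240,130)).items():
    a,d=get_image(n);A.append(cv2.resize(a[y:y+170,x:x+150,::-1],None,fx=2.6,fy=2.6));np.savez('last_'+n,a=a,d=d)
cv2.imwrite('pics/b2.png',np.hstack(A))
E
```

```text
shift mm [103.8   5.4 107.8] roll -0.2 pos [0.557  0.2437 0.1989] F [-0.4 -1.1  0.3] t 4.15
```

View pics/b2.png

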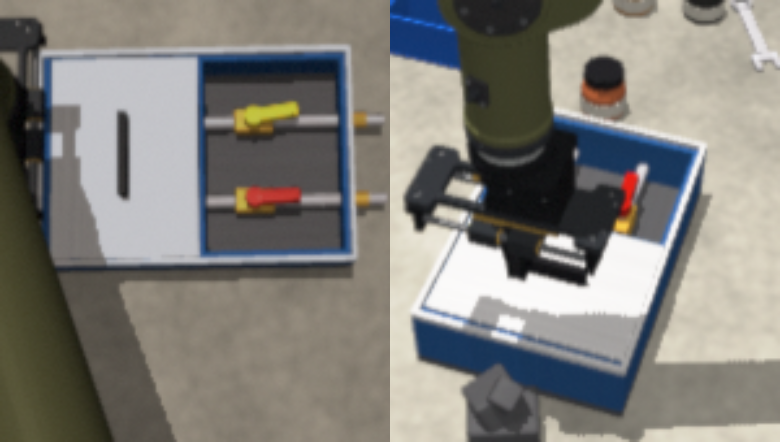

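The cover lies on the deck, with the rib at crop (123,155). The red valve is at the near place (crop 250–300,196), almost along its pipe, and the yellow is farther (245–298,112). I'll measure them.

```bash
cat > m.py <<'E'
from h import *
a,d=(lambda q:(q['a'],q['d']))(np.load('last_top.npz'))
hsv=cv2.cvtColor(a,cv2.COLOR_RGB2HSV);v,u=np.mgrid[:400,:640];roi=(u>300)&(u<362)&(v>145)&(v<235)
H,S,V=hsv[...,0],hsv[...,1],hsv[...,2]
O=np.array([565.8,-9.7]);th=.007;Rb=np.array([[np.cos(th),-np.sin(th)],[np.sin(th),np.cos(th)]])
for n,m,z in (('red',roi&((H<6)|(H>174))&(S>150)&(V>90),.072),('yel',roi&(H>26)&(H<33)&(S>150)&(V>120),.072),('rib',(u>262)&(u<282)&(v>165)&(v<212)&(a.max(2)<60),.112)):
    c=max(cv2.findContours(m.astype(np.uint8),0,1)[0],key=cv2.contourArea).reshape(-1,2)
    B=(plane('top',c,z)[:,:2]*1000-O)@Rb
    print(n,len(c),cv2.minAreaRect(B.astype(np.float32)),'\n',B.min(0),B.max(0))
E
python3 m.py
```

```text
red 47 ((-47.05479431152344, 1.1767654418945312), (56.46331024169922, 19.929750442504883), 88.96465301513672) 
 [-56.66073997 -27.17875658] [-36.63245601  29.4276008 ]
yel 45 ((45.938289642333984, 3.0499343872070312), (18.700532913208008, 55.97056198120117), 5.824352264404297) 
 [ 35.16131472 -23.8765668 ] [57.79229583 30.70028314]
rib 64 ((-5.061515808105469, 160.66314697265625), (5.543731212615967, 86.68334197998047), 89.94862365722656) 
 [-48.40560741 157.85500681] [ 38.2826153 163.4712879]
```

Cover at box y ≈ 161 mm (free of the compartment), red handle near 0 rad at x ≈ -46. Next I go above the gap on the red handle's -x side.

```bash
python3 d.py .486 -.038 .17
```

```text
shift mm [ 32.7 -70.7 279.2] roll -0.4 pos [0.5575 0.2414 0.1988] F [ 0.2 -0.9  0.3] t 4.25
```

Call:
{"fn": "jog_arm", "kwargs": {
  "claw": [0,0,0,0,0],
  "xyz": [
    [0,-71,279],
    [0,-71,279],
    [0,-71,279],
    [0,-71,279],
    [20,-71,279]
  ],
  "roll": [0,0,0,0,0]
}}

```text
time: 4.75
position: [0.4959, -0.0014, 0.1922]
tool_rot: [1.199, 1.212, -1.228]
ft_force: [0.2, -0.8, 0.1]
grip_width: -0.0
```

```bash
python3 d.py .486 -.038 .16
```

```text
shift mm [32.7 -9.2 36.4] roll -0.7 pos [ 0.4959 -0.0014  0.1922] F [ 0.2 -0.8  0.1] t 4.75
```

Call:
{"fn": "jog_arm", "kwargs": {
  "claw": [0,0,0,0,0],
  "xyz": [
    [10,-9,36],
    [33,-9,36],
    [60,-9,36],
    [60,-9,36],
    [60,-9,36]
  ],
  "roll": [0,0,0,0,0]
}}

```text
time: 5.25
position: [0.4851, -0.0391, 0.1327]
tool_rot: [1.2, 1.211, -1.23]
ft_force: [0.0, -0.5, -0.4]
grip_width: 0.004
```

```bash
python3 d.py .486 -.038 .06;python3 - <<'E'
from h import *
a,d=get_image('side');cv2.imwrite('pics/s3.png',cv2.resize(a[150:270,260:380,::-1],None,fx=5,fy=5))
E
```

```text
shift mm [72.7  2.  -1.8] roll -0.8 pos [ 0.4851 -0.0391  0.1327] F [ 0.  -0.5 -0.4] t 5.25
```

View pics/s3.png

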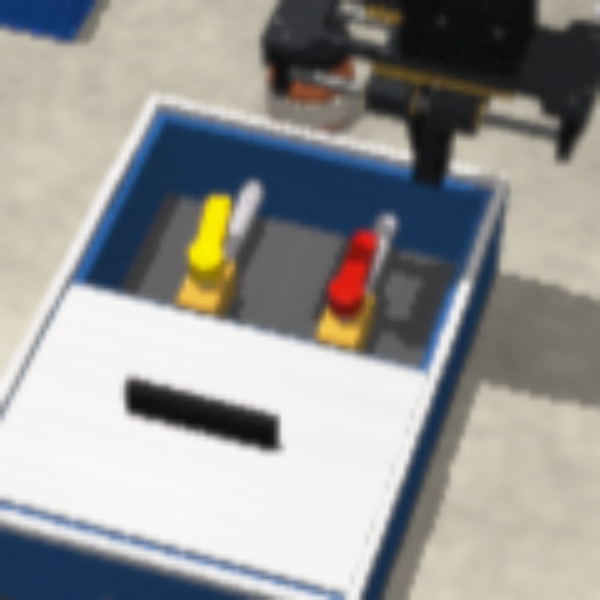

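The fingertip (crop 430,185) is above the gap to the right of the red handle (350,270). I descend.

Call:
{"fn": "jog_arm", "kwargs": {
  "claw": [0,0,0,0],
  "xyz": [
    [25,1,0],
    [50,1,0],
    [73,1,0],
    [73,1,0]
  ],
  "roll": [0,0,0,0]
}}

```text
time: 5.7
position: [0.4846, -0.0393, 0.0593]
tool_rot: [1.198, 1.213, -1.231]
ft_force: [-1.0, 0.3, -0.0]
grip_width: 0.001
```

```bash
python3 d.py .486 -.038 .06
```

```text
shift mm [-0.8  1.4 -1.3] roll -0.7 pos [ 0.4846 -0.0393  0.0593] F [-1.   0.3 -0. ] t 5.7
```

Call:
{"fn": "jog_arm", "kwargs": {
  "claw": [0,0,0,0,0],
  "xyz": [
    [0,12,-1],
    [0,22,-2],
    [0,32,-3],
    [0,41,-8],
    [0,49,-14]
  ],
  "roll": [0,0,0,0,0]
}}

```text
time: 6.2
position: [0.5354, -0.0277, 0.0593]
tool_rot: [1.198, 1.208, -1.232]
ft_force: [-0.5, -4.7, 2.7]
grip_width: 0.004
```

```bash
python3 d.py .543 -.007 .059
```

```text
shift mm [ -0.    7.4 -20.7] roll -0.8 pos [ 0.5354 -0.0277  0.0593] F [-0.5 -4.7  2.7] t 6.2
```

Call:
{"fn": "jog_arm", "kwargs": {
  "claw": [0,0,0,0],
  "xyz": [
    [0,5,-8],
    [0,7,-15],
    [0,8,-21],
    [0,8,-24]
  ],
  "roll": [0,0,0,0]
}}

```text
time: 6.6
position: [0.5463, -0.0065, 0.0599]
tool_rot: [1.198, 1.2, -1.23]
ft_force: [3.4, -12.0, -1.3]
grip_width: 0.005
```

```bash
python3 d.py .543 -.003 .059;python3 - <<'E'
from h import *
a,d=get_image('side');cv2.imwrite('pics/s4.png',cv2.resize(a[150:270,260:380,::-1],None,fx=5,fy=5))
E
```

```text
shift mm [ 0.9 -3.3 -3.5] roll -0.8 pos [ 0.5463 -0.0065  0.0599] F [  3.4 -12.   -1.3] t 6.6
```

View pics/s4.png

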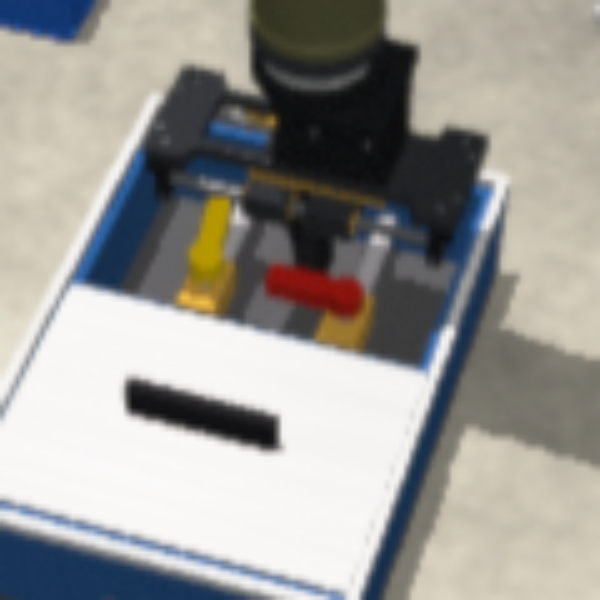

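The red bar (crop 265–360, 285) lies across its pipe, parallel to the rib, and the force has risen to 12 N, so it is at its stop. I hold briefly, back off and lift.

Call:
{"fn": "jog_arm", "kwargs": {
  "claw": [0,0,0,0,0],
  "xyz": [
    [0,-2,-3],
    [0,-2,-3],
    [0,-4,14],
    [0,-4,20],
    [-40,-4,20]
  ],
  "roll": [0,0,0,0,0]
}}

```text
time: 7.15
position: [0.5389, -0.0257, 0.0966]
tool_rot: [1.194, 1.206, -1.238]
ft_force: [-0.0, 0.5, 0.1]
grip_width: 0.004
```

Call:
{"fn": "jog_arm", "kwargs": {
  "claw": [0,0,0,0,0],
  "xyz": [
    [-50,0,0],
    [-100,0,0],
    [-110,0,-50],
    [-110,0,-100],
    [-110,0,-150]
  ],
  "roll": [0,0,0,0,0]
}}

```text
time: 7.65
position: [0.5426, 0.1287, 0.2056]
tool_rot: [1.197, 1.206, -1.234]
ft_force: [1.5, -0.9, -0.8]
grip_width: 0.004
```

Call:
{"fn": "jog_arm", "kwargs": {
  "claw": [0,0,0,0,0],
  "xyz": [
    [0,0,-50],
    [0,0,-100],
    [0,0,-120],
    [0,0,-120],
    [0,0,-120]
  ],
  "roll": [0,0,0,0,0]
}}

```text
time: 8.15
position: [0.5433, 0.2498, 0.2038]
tool_rot: [1.196, 1.207, -1.233]
ft_force: [-0.2, -0.6, 0.7]
grip_width: 0.003
```

```bash
python3 d.py .5 .2 .2;python3 - <<'E'
from h import *
a,d=get_image('top');np.savez('last_top',a=a,d=d);cv2.imwrite('pics/t5.png',cv2.resize(a[130:250,200:420,::-1],None,fx=3.6,fy=3.6))
E
python3 m.py
```

```text
shift mm [  5.2 -42.9  50. ] roll -0.8 pos [0.5433 0.2498 0.2038] F [-0.2 -0.6  0.7] t 8.15
red 46 ((-25.184276580810547, 21.9344482421875), (14.177390098571777, 57.23359680175781), 88.98628234863281) 
 [-53.87061696  14.44253578] [ 3.5032561 29.4276008]
yel 45 ((45.938289642333984, 3.0499343872070312), (18.700532913208008, 55.97056198120117), 5.824352264404297) 
 [ 35.16131472 -23.8765668 ] [57.79229583 30.70028314]
rib 64 ((-5.061515808105469, 160.66314697265625), (5.543731212615967, 86.68334197998047), 89.94862365722656) 
 [-48.40560741 157.85500681] [ 38.2826153 163.4712879]
```

View pics/t5.png

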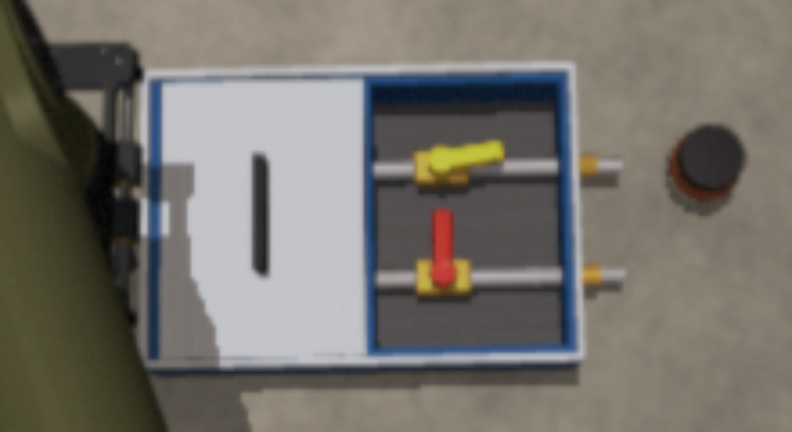

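The red bar is across its pipe (crop 443,210–285), the yellow is unchanged, and the cover is on the deck. The arm is clear, so I hand in.

```bash
python3 -c "
from bench import order;print(order.close_job())"
```

```text
the job is handed in; nothing more can be done
None
```

I pushed the cover along its guides onto the deck with closed fingertips, then pushed the red handle round to its stop and handed the job in after about 8 s of the 51 s allowed. No verdict was reported.

| Last check (top camera) | Result |
|---|---|
| Cover origin along the box's y | about 161 mm (over 140 needed); looks flat on the deck |
| Red handle | within about 0.02 rad of square across its pipe; force rose to 12 N at the stop |
| Yellow handle | measures the same as when first uncovered |
| Jar1 | in place |
| Arm | about 0.2 m above the bench, only force-sensor noise |

I did not re-measure the rock or the other loose items at the end; the fingers never went near them. No check failed or disagreed.

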